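Turn the mould cover home on its keys and clamp it

TASK

The round cover of the kiln-shelf mould was put down crooked and is riding on top of the three keys of the lower half: turn it clockwise (seen from above), less than a quarter turn, until its three rim notches drop over the keys and it lies fully home. Then swing the steel clamp fully round by its upright pin so that its nose points to the middle of the mould and holds the cover down. Leave the jar, cup, hydrometer and stirring stick where they are.

Things in the scene. Friction and masses are not known exactly. Their poses are not given: they have to be found in the camera images.
- mould_seat (a point): Centre of the seat of the mould's fixed grey round lower half (170 mm across) on a dark board (230 x 330 mm), 50 mm above the table: the cover's underside lies at this level when home. z up; board's long side along y, clamp on the -y side. A fixed central boss (40 mm diameter, 17 mm high) inside the cover's hub keeps the cover centred as it turns (1.5 mm play).
- key (a point): Top of the key on the mould's +y side, 83 mm from the seat's centre, 10 mm above the seat. There are three equal fixed keys, 16 mm wide, reaching from 66 to 100 mm from the centre so that they show beyond the cover's rim, at 90, 190 and 320 degrees counter-clockwise from the mould's x axis.
- cover_mid (a point): Centre of the loose 0.5 kg plaster cover's plate: about 178 mm across, 10 mm thick (point at half thickness), hub 64 mm across and 27 mm high in the middle. Riding on the keys this point is 15 mm above the seat, home 5 mm, with its axes along the mould's (4 degrees play). Rim notches 26 mm wide at 90, 190, 320 degrees from its x axis. Starts 0.4 to 1.1 rad counter-clockwise from home.
- ear (a point): Centre of the upright ear on the cover's +x side, 60 mm from the cover's axis, 17 mm above the plate's top; a like ear stands on the -x side. Each is 34 mm long radially, 14 mm thick, and stands 35 mm above the plate's top. Axes as the cover's. Pushing an ear sideways with 3 to 8 N turns the cover.
- clamp_pivot (a point): On the clamp's vertical pivot, 135 mm from the mould's centre on its -y side, 68 mm above the table, at mid thickness of the clamp's steel bar (10 mm thick, 22 mm wide, 155 mm long). The bar's nose reaches 75 mm from the pivot; it passes 3 mm above the cover when that is home and strikes the cover's edge when it is not.
- clamp_pin (a point): Middle of the upright steel pin (14 mm diameter, 73 to 115 mm above the table) on the tail of the clamp's bar, opposite the nose, 70 mm from the pivot. Push it sideways in an arc about the pivot, with about 2 to 3 N.
- clamp (a joint): Angle of the clamp, rad, growing counter-clockwise seen from above. At 0 (open) the nose points along the mould's +x and the pin lies on the -x side of the pivot; at the stop, 1.57 (closed), the nose points to the mould's centre and the pin away from it. Starts at 0 to 0.35; stiff, stays where it is left.
- jar: Bystander: white bisque lidded jar, 98 mm across, 136 mm high, origin under its centre.
- cup: Bystander: olive ceramic dipping cup, 76 mm across, 85 mm high, origin under its centre.
- hydrometer: Bystander: chrome hydrometer in a glass tube on a 70 mm foot, 235 mm high, origin under its centre.
- stick: Bystander: oak stirring stick lying on the table, 240 x 22 x 8 mm, origin under its centre, x along it.

How it is judged:
By the outcome, as a careful person would: the job done as asked, in the order asked, and still so for the second after the job is handed in, with the robot touching nothing.
It also fails if it takes over 64 s, if anything falls off the work surface, if the arm or the gripper's body presses on something with over 40 N, if the wrist force passes 120 N, or if a joint passes its speed limit or range.

ROBOT

A 6-joint arm with a two-finger parallel gripper is mounted at the origin on the work surface. World frame = base frame: x ahead of the robot, y to its left, z up, the work surface at z = 0. Lengths are in m, angles in rad, forces in N, time in s.
With the tool pointing down it reaches from about 0.35 to 0.85 m from the base axis. Payload 8.1 kg.
Tool frame: the origin (TCP) lies on the centre line of the jaws, within the pads' length; the fingertips stand 14 mm ahead of it and the grasp point (between the pads) lies 5 mm behind it; z points along the fingers, y is the direction in which the jaws open and shut (so a half turn about z gives the same grasp; the last joint's range is limited). The gripper opens to 93 mm and grips with 3 to 60 N. Pads are 15 mm wide; open, the fingers measure 128 mm over their backs; the gripper's body (75 mm by 188 mm) begins 65 mm behind the grasp point.
Start: joints at [1.186, 0.13, 1.488, -0, 1.523, -0.085], TCP at [0.177, 0.573, 0.233] pointing down, gripper open.
Joint ranges: [-2.96, 2.96], [-0.89, 2.26], [0.02, 2.5], [-1.34, 4.48], [0, 2.73], [-2.66, 2.66]. Speed limits (rad/s): [2.39, 2.39, 2.79, 3.14, 3.14, 3.14].

INTERFACE

Orientations are given as a rotation vector (axis times angle).
In Python, from plant import robot gives the robot as it stands.
- The arm moves only by the tool jog_arm, never from a script. Its argument "steps" is a list of rows, each a list of 7 numbers: the closure, from 0 (fully open) to 1 (shut), then the shift along the tool's x, y, z in m, then the turn, a rotation vector about the tool's x, y, z in rad. In form: [[jaw, tx, ty, tz, rx, ry, rz], ...]. A call has 1 to 5 rows; each row is the pose to reach, as a shift and turn from the pose measured when the call began, along the tool's axes at that moment; what a row does not reach only later rows make up. A row lasts 1/8 s, in which the tool goes at most 62.5 mm and 10.7 degrees, less where a joint would pass 70% of its speed; a pose out of reach is approached as far as the arm can. A call with a gripper value outside its range is refused whole. The fingers move at their own pace and stop on an object; "force" is the grip in N (left out, the last holds). Time passes only in rows, so rows that repeat a pose let the fingers close. It gives the time, the measured TCP pose, the force and the opening at its end, in the units of the state.
- robot.read_state(): the state, without advancing time (a new reading comes with each control period).
- robot.read_camera(name): name is "scene" or "top" or "wrist"; returns a dict with "image" (420x560x3 uint8, red, green, blue), "mtx" (3x3 intrinsics, pixels), "extrinsics" (4x4, takes a point from camera to world coordinates); the wrist camera has in their place "tool_from_camera" (4x4, takes a point from camera to tool coordinates, whose origin is the TCP and whose axes are the flange's). Camera axes: x right, y down, z forward; pixel columns grow to the right and rows downward; lengths in m; the calibration is good to about 2 mm. A picture is of the moment at which its call begins: read the wrist's pose just before it. There is no depth.
- robot.close_job(): hands the job in, once; it reports no verdict.
The state is a dict: "t": time; "q": joint angles; "dq": joint speeds; "joint_torque": joint torques, N m; "tool_pos": TCP position; "orientation": TCP orientation; "force": force on the tool from outside, world axes, zero at the start; "wrist_torque": the same for the moment, N m; "opening": finger opening in m.
Only numpy, scipy, OpenCV 4.12 (cv2) and the standard library are available. Lean on these libraries where they do the work, as an engineer would, in place of code of your own. Each camera call takes 0.05 s, during which the arm holds its last target.

## Working session

There is one attempt and no reset: what is moved stays moved. The work goes in short steps, Python scripts to look and compute and a tool call to move; the robot and the scene stay as the last step left them, time stands still between calls to the robot, and variables do not carry over. Pictures are saved under pics/ and viewed, and the job is handed in when it is done.

Besides the shell and the picture viewer there is one more tool, called after "Call:" as name(argument=value, ...), one argument or row to a line, values as JSON. jog_arm: Moves the arm, as the interface text tells. Its arguments: {"type":"object","properties":{"steps":{"type":"array"},"force":{"type":"number"}},"required":["steps"]}

```bash
mkdir -p pics; ls
cat > h.py <<'E'
import numpy as np, cv2
from plant import robot
def snap(n,f):
    c=robot.read_camera(n); cv2.imwrite('pics/'+f+'.png',c['image'][:,:,::-1]); np.savez('pics/'+f+'.npz',**{k:np.array(v) for k,v in c.items() if k!='image'}); return c
E
python3 - <<'E'
from h import *
s=robot.read_state();print(s)
for n in('scene','top','wrist'):
    c=snap(n,n+'0')
    print(n,c['mtx'].tolist(),c.get('extrinsics',c.get('tool_from_camera')).round(4).tolist())
E
```

```text
pics
{'t': 0.0, 'q': array([ 1.18558717e+00,  1.31151862e-01,  1.48925929e+00, -4.94270247e-05,
        1.52298937e+00, -8.54300802e-02]), 'dq': array([-0.00156579,  0.00081966, -0.0013487 ,  0.00029016, -0.0011203 ,
       -0.000206  ]), 'joint_torque': array([-3.51464856e-03, -5.59805775e+01, -4.91779375e+01,  7.64397718e-02,
        3.46838334e-02, -1.14540508e-04]), 'tool_pos': array([0.17699696, 0.57273971, 0.23160396]), 'orientation': array([-4.69070919e-01, -3.10599783e+00,  2.77927667e-03]), 'force': array([ 0.33488188,  0.39378308, -0.84486994]), 'wrist_torque': array([ 0.0217997 , -0.02277388,  0.01301744]), 'opening': 0.09319780190046663}
scene [[438.7137454067374, 0.0, 274.7550359207841], [0.0, 438.7137454067374, 208.52943896077653], [0.0, 0.0, 1.0]] [[0.6712, 0.5744, -0.4687, 0.9962], [0.7412, -0.5105, 0.4359, -0.4174], [0.0111, -0.6399, -0.7684, 0.8361], [0.0, 0.0, 0.0, 1.0]]
top [[507.8711100777751, 0.0, 272.4866582281413], [0.0, 507.8711100777751, 197.08816627929352], [0.0, 0.0, 1.0]] [[0.0023, -0.9994, 0.0344, 0.4752], [-0.9999, -0.0018, 0.0126, -0.0131], [-0.0125, -0.0344, -0.9993, 1.5556], [0.0, 0.0, 0.0, 1.0]]
wrist [[290.08770481865133, 0.0, 274.86905647777854], [0.0, 290.08770481865133, 210.8583844973453], [0.0, 0.0, 1.0]] [[-0.0002, -0.9587, -0.2844, 0.0782], [1.0, -0.0002, -0.0, -0.0006], [-0.0, -0.2844, 0.9587, -0.1532], [0.0, 0.0, 0.0, 1.0]]
```

View pics/scene0.png

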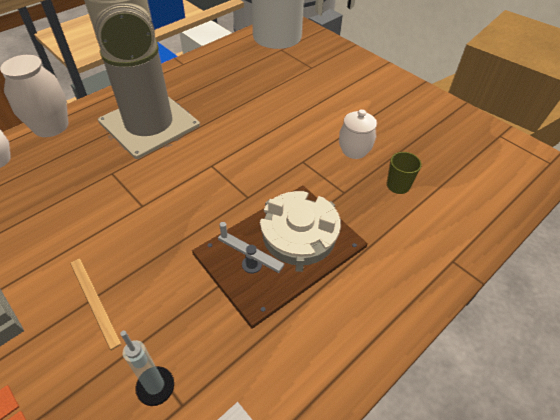

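View pics/top0.png

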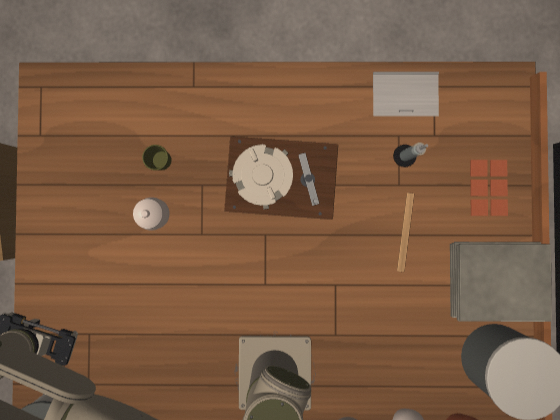

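Run:
```python
import cv2
a=cv2.imread('pics/top0.png')[150:380,130:420]
cv2.imwrite('pics/top0z.png',cv2.resize(a,None,fx=2.6,fy=2.6,interpolation=cv2.INTER_CUBIC))
```

```text
(no output)
```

View pics/top0z.png

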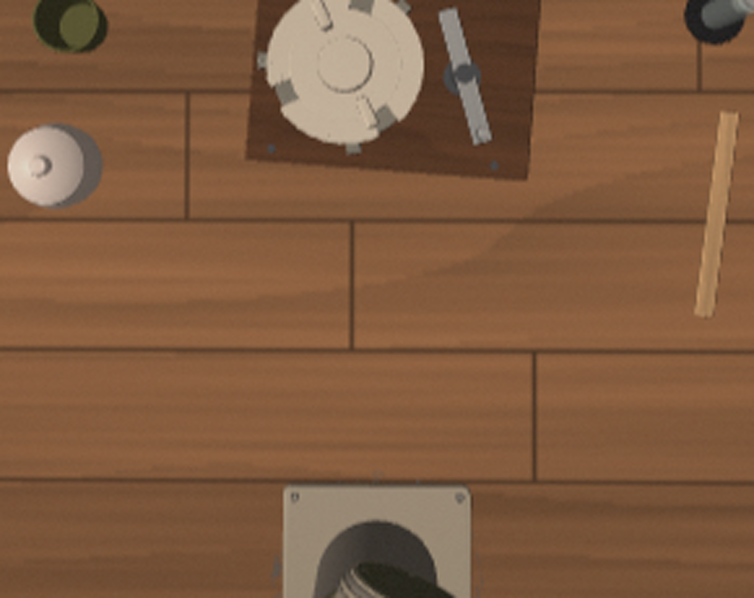

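Run:
```python
import cv2
a=cv2.imread('pics/top0.png')[130:225,215:345]
cv2.imwrite('pics/top0y.png',cv2.resize(a,None,fx=6,fy=6,interpolation=cv2.INTER_CUBIC))
a=cv2.imread('pics/scene0.png')[180:330,190:370]
cv2.imwrite('pics/scene0y.png',cv2.resize(a,None,fx=4,fy=4,interpolation=cv2.INTER_CUBIC))
```

```text
(no output)
```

View pics/top0y.png

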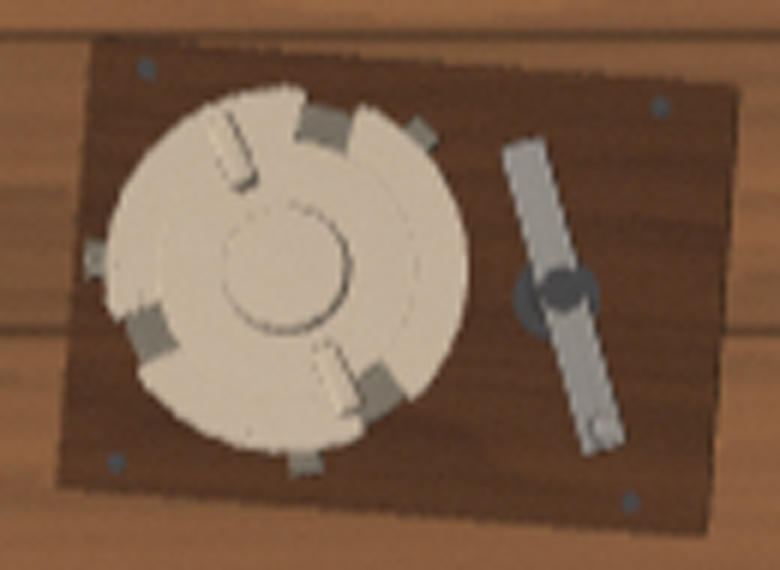

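View pics/scene0y.png

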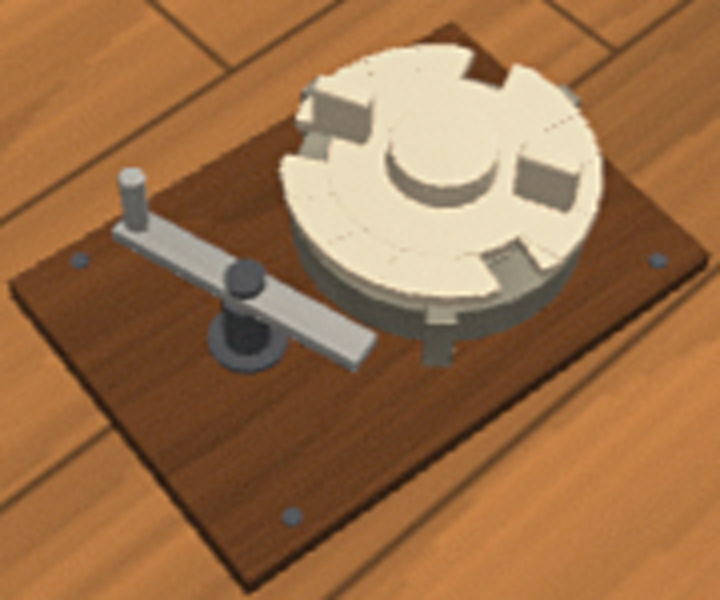

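```bash
cat >> h.py <<'E'
def ray(u,v,K,E,z):
    d=E[:3,:3]@np.array([(u-K[0,2])/K[0,0],(v-K[1,2])/K[1,1],1]); o=E[:3,3]
    return o+d*(z-o[2])/d[2]
E
python3 - <<'E'
from h import *
f=np.load('pics/top0.npz');K,E=f['mtx'],f['extrinsics']
im=cv2.imread('pics/top0.png');hsv=cv2.cvtColor(im,cv2.COLOR_BGR2HSV)
def P(x,y,z): return ray(x/6+215-.4,y/6+130-.4,K,E,z)
m=((hsv[...,2]>135)&(hsv[...,1]<80)).astype(np.uint8); 
roi=np.zeros_like(m);roi[135:215,228:295]=m[135:215,228:295]
cs=max(cv2.findContours(roi,0,1)[0],key=cv2.contourArea);hull=cv2.convexHull(cs)
(c,r)=cv2.minEnclosingCircle(cs);el=cv2.fitEllipse(hull)
print('circ',c,r,el); 
C=ray(*el[0],K,E,.070);print('C',C)
keys=[P(95,258,.06),P(306,463,.06),P(420,135,.06)]
for k,n in zip(keys,(90,190,320)):
    d=k-C;print('key',k.round(3),np.hypot(*d[:2]),(np.degrees(np.arctan2(d[1],d[0]))-n)%360)
for k,n in zip([P(150,333,.06),P(378,390,.06),P(325,127,.06)],(90,190,320)):
    d=k-C;print('notch',k.round(3),np.hypot(*d[:2]),(np.degrees(np.arctan2(d[1],d[0]))-n)%360)
for k,n in zip([P(235,150,.105),P(337,378,.105)],(0,180)):
    d=k-C;print('ear',k.round(3),np.hypot(*d[:2]),(np.degrees(np.arctan2(d[1],d[0]))-n)%360)
cor=[P(92,38,.02),P(738,85,.02),P(705,535,.02),P(57,487,.02)]
print('board',np.array(cor).round(3)); 
for a,b in((0,1),(1,2),(2,3),(3,0)):
  d=cor[b]-cor[a];print(np.hypot(*d[:2]),np.degrees(np.arctan2(d[1],d[0])))
print('pin',P(603,428,.115),'pivot',P(557,300,.068),P(566,288,.085))
E
```

```text
circ (262.316162109375, 174.58836364746094) 30.634021759033203 ((262.2366943359375, 174.48536682128906), (60.3291015625, 61.0945930480957), 6.050890922546387)
C [0.59257787 0.03577091 0.07      ]
key [0.599 0.13  0.06 ] 0.09455331980453782 356.2081729079242
key [0.498 0.026 0.06 ] 0.09499099568636413 355.95919071323374
key [ 0.66 -0.03  0.06] 0.09386709889306044 355.68350181214726
notch [0.562 0.103 0.06 ] 0.07375967238153087 24.588268057299288
notch [ 0.534 -0.009  0.06 ] 0.0739301893533051 27.62649746145189
notch [0.664 0.017 0.06 ] 0.07352096725451854 25.205295893327104
ear [0.647 0.059 0.105] 0.05913864409983565 23.21821479768733
ear [0.538 0.01  0.105] 0.06037894266950162 25.192666743809127
board [[ 0.714  0.136  0.02 ]
 [ 0.69  -0.191  0.02 ]
 [ 0.463 -0.174  0.02 ]
 [ 0.486  0.153  0.02 ]]
0.3277635362872438 -94.15647806564745
0.22785539996748394 175.70773174250684
0.3271887401038417 85.8956831814321
0.22815263057169616 -4.147709091730369
pin [ 0.5140825  -0.11583129  0.115     ] pivot [ 0.57787723 -0.09676516  0.068     ] [ 0.5825175  -0.10015448  0.085     ]
```

```bash
cat >> h.py <<'E'
from scipy.spatial.transform import Rotation as Ro
def go(p,yaw_y):
    """shift & turn in tool axes to TCP p, pointing down, tool y heading yaw_y deg"""
    s=robot.read_state();R=Ro.from_rotvec(s['orientation'])
    a=np.radians(yaw_y);y=np.array([np.cos(a),np.sin(a),0]);z=np.array([0,0,-1.]);T=Ro.from_matrix(np.c_[np.cross(y,z),y,z])
    print('t',s['t'],'pos',s['tool_pos'].round(4),'F',s['force'].round(2),'yaw',np.degrees(np.arctan2(*R.as_matrix()[1::-1,1])).round(1),'q',s['q'].round(2))
    print('shift',R.inv().apply(np.array(p)-s['tool_pos']).round(4),'turn',(R.inv()*T).as_rotvec().round(4))
E
python3 -c "
from h import *
go([.5926,.0358,.2],62)"
```

```text
t 0.15 pos [0.177  0.5729 0.2318] F [ 0.09 -1.3  -0.34] yaw 72.8 q [ 1.19  0.13  1.49 -0.    1.52 -0.09]
shift [-0.5557 -0.3903  0.0323] turn [-0.0014  0.      0.1889]
```

Call:
jog_arm(
  steps=[
    [0,-0.556,-0.39,0.0,0,0,0.189],
    [0,-0.556,-0.39,0.0,0,0,0.189],
    [0,-0.556,-0.39,0.0,0,0,0.189],
    [0,-0.556,-0.39,0.0,0,0,0.189],
    [0,-0.556,-0.39,0.0,0,0,0.189],
  ],
)

```text
t: 0.78
tool_pos: [0.3692, 0.3244, 0.2324]
orientation: [-0.76, -3.048, 0.002]
force: [-0.2, 0.0, -0.2]
opening: 0.0928
```

```bash
python3 -c "
from h import *
go([.5926,.0358,.2],62)"
```

```text
t 0.775 pos [0.3692 0.3244 0.2324] F [-0.16  0.04 -0.2 ] yaw 62.0 q [ 0.62 -0.17  1.78 -0.    1.53 -0.47]
shift [-0.3327 -0.1499  0.0326] turn [-0.0013  0.0002  0.0002]
```

Call:
jog_arm(
  steps=[
    [0,-0.333,-0.15,0.0,0,0,0],
    [0,-0.333,-0.15,0.0,0,0,0],
    [0,-0.333,-0.15,0.0,0,0,0],
    [0,-0.333,-0.15,0.0,0,0,0],
    [0,-0.333,-0.15,0.0,0,0,0],
  ],
)

```text
t: 1.4
tool_pos: [0.5604, 0.077, 0.2325]
orientation: [-0.76, -3.048, 0.002]
force: [0.7, 0.9, 1.5]
opening: 0.0931
```

Call:
jog_arm(
  steps=[
    [0,-0.06,-0.027,0.0,0,0,0],
    [0,-0.06,-0.027,0.0,0,0,0],
  ],
)

```text
t: 1.65
tool_pos: [0.6019, 0.0212, 0.2313]
orientation: [-0.766, -3.045, 0.004]
force: [0.5, 0.2, 1.2]
opening: 0.0929
```

```bash
python3 -c "
from h import *
go([.5926,.0358,.14],62)
snap('wrist','w1')"
```

```text
t 1.65 pos [0.6019 0.0212 0.2313] F [0.51 0.22 1.23] yaw 61.7 q [-0.05  0.14  1.48 -0.    1.52 -1.13]
shift [0.015  0.0087 0.0913] turn [-0.0025 -0.0007 -0.0044]
```

View pics/w1.png

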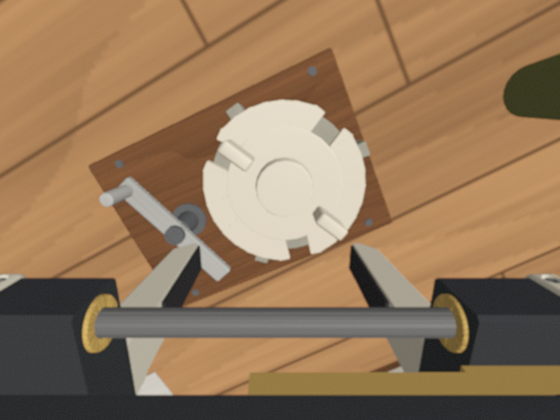

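```bash
python3 -c "
from h import *
f=np.load('pics/w1.npz');s=robot.read_state()
T=np.eye(4);T[:3,:3]=Ro.from_rotvec(s['orientation']).as_matrix();T[:3,3]=s['tool_pos']
E=T@f['tool_from_camera'];K=f['mtx']
im=cv2.imread('pics/w1.png');hsv=cv2.cvtColor(im,cv2.COLOR_BGR2HSV)
m=((hsv[...,2]>170)&(hsv[...,1]<70)).astype(np.uint8);m[265:]=0;m[:90]=0;m[:,:200]=0;m[:,370:]=0
c=max(cv2.findContours(m,0,1)[0],key=cv2.contourArea);h=cv2.convexHull(c)[:,0]
w=np.array([ray(u,v,K,E,.07)[:2] for u,v in h.astype(float)])
(cc,r)=cv2.minEnclosingCircle(w.astype(np.float32));print(cc,r)
el=cv2.fitEllipse((w*1e4).astype(np.float32));print(el)
for p in((112,198,.115),): print('pin',ray(*p,K,E,p[2]))
for p,z in(((231,152),.105),((333,220),.105)): print('ear',ray(*p,K,E,z))
go([.5926,.0358,.14],62)
"
```

```text
(0.5931565165519714, 0.038188666105270386) 0.09203018248081207
((5936.79052734375, 372.5029296875), (1790.64990234375, 1809.48046875), 97.13123321533203)Traceback (most recent call last):
  File "<string>", line 12, in <module>
    for p in((112,198,.115),): print('pin',ray(*p,K,E,p[2]))
                                           ~~~^^^^^^^^^^^^^
TypeError: ray() takes 5 positional arguments but 6 were given
```

Call:
jog_arm(
  steps=[
    [0,0.015,0.009,0.03,0,0,0],
    [0,0.015,0.009,0.08,0,0,0],
    [0,0.015,0.009,0.091,0,0,0],
    [0,0.015,0.009,0.091,0,0,0],
  ],
)

```text
t: 2.2
tool_pos: [0.5914, 0.0384, 0.1405]
orientation: [-0.763, -3.044, 0.003]
force: [-0.1, -0.6, 0.3]
opening: 0.093
```

```bash
python3 -c "
from h import *
go([.593,.0365,.092],62)
snap('wrist','w2');snap('scene','s2')"
```

```text
t 2.2 pos [0.5914 0.0384 0.1405] F [-0.11 -0.6   0.35] yaw 61.9 q [-0.02  0.17  1.61 -0.    1.36 -1.1 ]
shift [-0.0024 -0.0008  0.0485] turn [-0.0025 -0.0025 -0.0023]
```

View pics/w2.png

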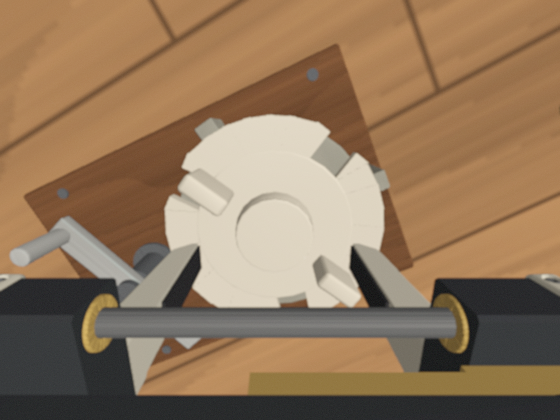

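View pics/s2.png

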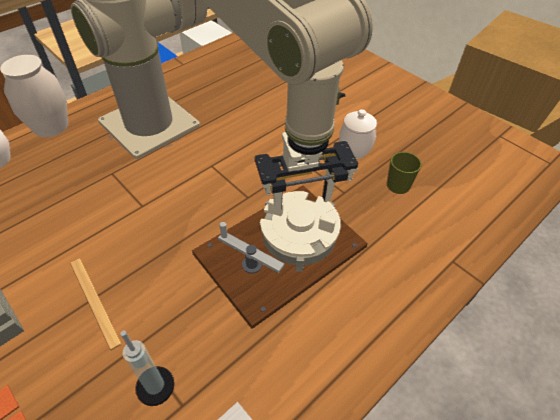

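Call:
jog_arm(
  steps=[
    [0,-0.002,-0.001,0.02,0,0,0],
    [0,-0.002,-0.001,0.04,0,0,0],
    [0,-0.002,-0.001,0.049,0,0,0],
    [0,-0.002,-0.001,0.049,0,0,0],
  ],
)

```text
t: 2.8
tool_pos: [0.5935, 0.036, 0.0921]
orientation: [-0.764, -3.046, 0.002]
force: [-0.7, 0.5, 0.0]
opening: 0.0928
```

```bash
python3 -c "
from h import *
go([.593,.0365,.092],40)"
```

```text
t 2.8 pos [0.5935 0.036  0.0921] F [-0.74  0.51  0.05] yaw 61.8 q [-0.02  0.23  1.65 -0.    1.27 -1.1 ]
shift [0.0006 0.0002 0.0001] turn [-0.0021 -0.0008  0.381 ]
```

Call:
jog_arm(
  steps=[
    [0,0.0,0,0,0,0,0.1],
    [0,0,0,0,0,0,0.2],
    [0,0,0,0,0,0,0.28],
    [0,0,0,0,0,0,0.36],
    [0,0,0,0,0,0,0.44],
  ],
)

```text
t: 3.42
tool_pos: [0.5939, 0.036, 0.0927]
orientation: [-1.414, -2.805, 0.002]
force: [0.3, 0.2, -0.4]
opening: 0.0928
```

```bash
python3 -c "
from h import *
go([.593,.0365,.092],30);s=robot.read_state();print(s['wrist_torque'])
snap('top','t3');snap('wrist','w3')
a=cv2.imread('pics/w3.png');b=cv2.imread('pics/t3.png')[120:230,210:350];b=cv2.resize(b,(420,330),interpolation=2)
c=np.zeros((420,980,3),'u1');c[:,:560]=a;c[:330,560:]=b;cv2.imwrite('pics/c3.png',cv2.resize(c,None,fx=.8,fy=.8))
"
```

```text
t 3.425 pos [0.5939 0.036  0.0927] F [ 0.31  0.2  -0.39] yaw 36.5 q [-0.02  0.23  1.64 -0.    1.27 -0.66]
shift [ 0.0009 -0.0004  0.0007] turn [-0.0016  0.0004  0.1131]
[-0.09931456  0.01732427  0.18826972]
```

View pics/c3.png

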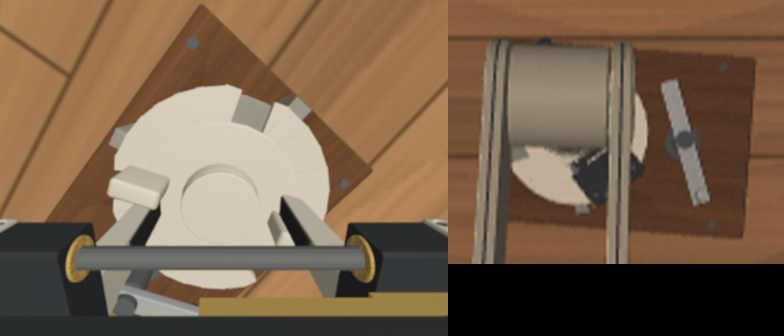

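Call:
jog_arm(
  steps=[
    [0,0.0,0,0,0,0,0.07],
    [0,0,0,0,0,0,0.14],
    [0,0,0,0,0,0,0.2],
    [0,0,0,0,0,0,0.26],
    [0,0,0,0,0,0,0.32],
  ],
)

```text
t: 4.15
tool_pos: [0.5939, 0.036, 0.0928]
orientation: [-1.841, -2.546, 0.003]
force: [0.2, 1.0, -1.6]
opening: 0.0932
```

```bash
python3 -c "
from h import *
go([.593,.0365,.092],12);s=robot.read_state();print(s['wrist_torque'])
snap('wrist','w4');snap('scene','s4')
a=cv2.imread('pics/w4.png');b=cv2.imread('pics/s4.png')[170:320,190:380];b=cv2.resize(b,(420,330),interpolation=2)
c=np.zeros((420,980,3),'u1');c[:,:560]=a;c[:330,560:]=b;cv2.imwrite('pics/c4.png',cv2.resize(c,None,fx=.8,fy=.8))
"
```

```text
t 4.15 pos [0.5939 0.036  0.0928] F [ 0.16  1.04 -1.58] yaw 18.2 q [-0.02  0.23  1.64 -0.    1.27 -0.34]
shift [ 0.0008 -0.0007  0.0008] turn [-0.0013  0.001   0.109 ]
[-0.08469256 -0.01578046  0.1048968 ]
```

View pics/c4.png

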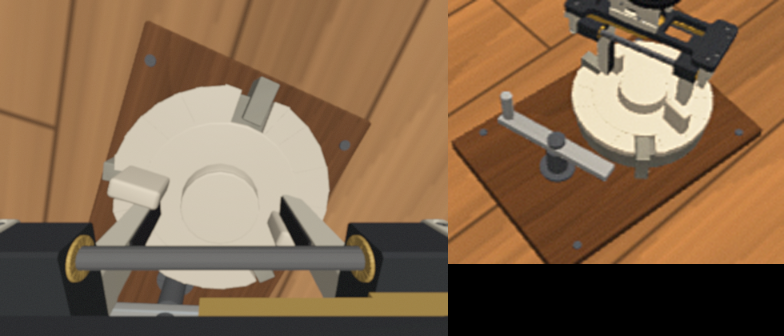

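Call:
jog_arm(
  steps=[
    [0,0.0,0,0,0,0,0.025],
    [0,0,0,0,0,0,0.05],
    [0,0,0,0,0,0,0.07],
    [0,0,0,0,0,0,0.07],
  ],
)

```text
t: 4.75
tool_pos: [0.5942, 0.0361, 0.0931]
orientation: [1.928, 2.48, -0.002]
force: [1.1, 0.6, -0.2]
opening: 0.093
```

```bash
python3 -c "
from h import *
go([.593,.0365,.092],12);s=robot.read_state();print(s['wrist_torque'])
snap('wrist','w5');snap('scene','s5')
a=cv2.imread('pics/w5.png');b=cv2.imread('pics/s5.png')[170:320,190:380];b=cv2.resize(b,(420,330),interpolation=2)
c=np.zeros((420,980,3),'u1');c[:,:560]=a;c[:330,560:]=b;cv2.imwrite('pics/c5.png',cv2.resize(c,None,fx=.8,fy=.8))
"
```

```text
t 4.75 pos [0.5942 0.0361 0.0931] F [ 1.11  0.61 -0.17] yaw 14.3 q [-0.02  0.22  1.64 -0.    1.27 -0.27]
shift [ 0.0007 -0.001   0.0011] turn [-0.0007  0.0009  0.0396]
[-0.00663464  0.01229621  0.05917379]
```

View pics/c5.png

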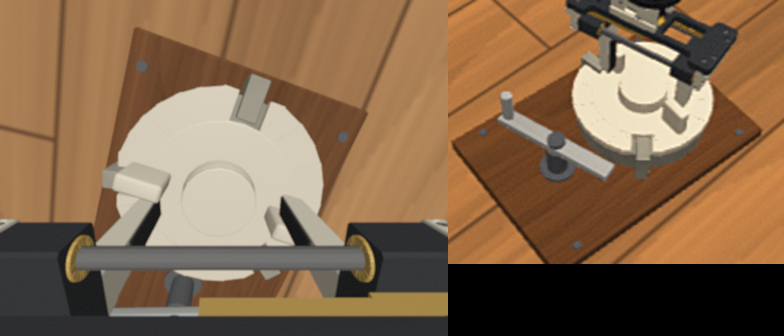

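Call:
jog_arm(
  steps=[
    [0,0.0,0,0,0,0,-0.08],
    [0,0,0,0,0,0,-0.15],
    [0,0,0,-0.05,0,0,-0.15],
    [0,0,0,-0.1,0,0,-0.15],
    [0,0,0,-0.14,0,0,-0.15],
  ],
)

```text
t: 5.48
tool_pos: [0.5946, 0.0362, 0.2354]
orientation: [1.735, 2.617, -0.0]
force: [-0.4, 0.7, 0.4]
opening: 0.0929
```

```bash
python3 -c "
from h import *
go([.593,.0365,.092],12);s=robot.read_state()
snap('wrist','w6');snap('scene','s6')
a=cv2.imread('pics/w6.png');b=cv2.imread('pics/s6.png')[170:320,190:380];b=cv2.resize(b,(760,600),interpolation=2)
cv2.imwrite('pics/c6.png',b)
"
```

```text
t 5.475 pos [0.5946 0.0362 0.2354] F [-0.41  0.73  0.38] yaw 22.9 q [-0.02  0.12  1.5  -0.    1.53 -0.42]
shift [ 0.0011 -0.0014  0.1434] turn [0.0008 0.0014 0.1902]
```

View pics/c6.png

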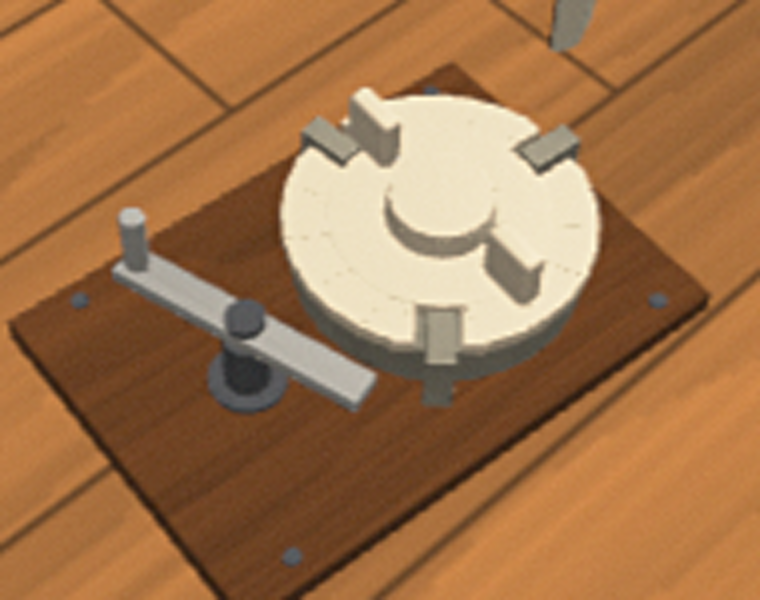

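View pics/w6.png

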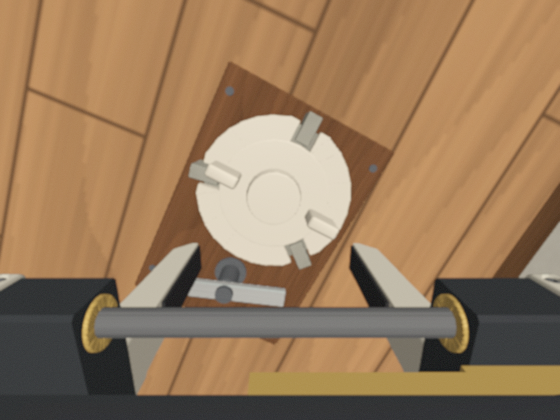

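```bash
python3 -c "
from h import *
f=np.load('pics/s6.npz');print('pin scene',ray(222.8,224,f['mtx'],f['extrinsics'],.115))
f=np.load('pics/top0.npz');print('pin top base',ray(315,201.2,f['mtx'],f['extrinsics'],.115),'hyd',ray(403,156,f['mtx'],f['extrinsics'],0))
go([.5145,-.1155,.2],-76.2)"
```

```text
pin scene [ 0.51569983 -0.116912    0.115     ]
pin top base [ 0.5133258  -0.11554763  0.115     ] hyd [ 0.65541253 -0.39315072  0.        ]
t 5.575 pos [0.5971 0.0362 0.2396] F [ 0.91 -0.74  1.47] yaw 22.9 q [-0.02  0.11  1.49 -0.    1.53 -0.42]
shift [-0.1074 -0.1354  0.0391] turn [ 0.01   -0.0035  1.7296]
```

Call:
jog_arm(
  steps=[
    [0.68,-0.03,-0.035,0,0,0,0.187],
    [0.68,-0.06,-0.07,0,0,0,0.37],
    [0.68,-0.09,-0.11,0,0,0,0.56],
    [0.68,-0.107,-0.135,0,0,0,0.75],
    [0.68,-0.107,-0.135,0,0,0,0.93],
  ],
)

```text
t: 6.2
tool_pos: [0.513, -0.1167, 0.2383]
orientation: [2.728, 1.547, 0.01]
force: [0.5, 0.7, -0.3]
opening: 0.0478
```

Call:
jog_arm(
  steps=[
    [0.68,0,0,0,0,0,0.187],
    [0.68,0,0,0,0,0,0.37],
    [0.68,0,0,0,0,0,0.56],
    [0.68,0,0,0,0,0,0.75],
    [0.68,0,0,0,0,0,0.8],
  ],
)

```text
t: 6.82
tool_pos: [0.5127, -0.1166, 0.2373]
orientation: [3.119, 0.357, 0.011]
force: [-0.2, 0.2, -0.0]
opening: 0.0294
```

```bash
python3 -c "
from h import *
go([.5145,-.1160,.15],-76.2);print(robot.read_state()['opening'])
snap('wrist','w7')"
```

```text
t 6.825 pos [ 0.5127 -0.1166  0.2373] F [-0.15  0.21 -0.01] yaw -76.9 q [-0.32 -0.08  1.69  0.    1.52  1.02]
shift [ 0.0013 -0.0004  0.0873] turn [ 0.0027 -0.0067 -0.0128]
0.029390991565227443
```

View pics/w7.png

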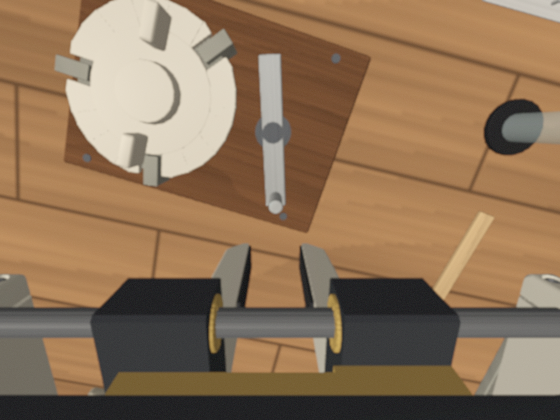

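Call:
jog_arm(
  steps=[
    [0.68,0.001,0,0.04,0,0,0],
    [0.68,0.001,0,0.08,0,0,0],
    [0.68,0.001,0,0.095,0,0,0],
    [0.68,0.001,0,0.095,0,0,0],
  ],
)

```text
t: 7.38
tool_pos: [0.5136, -0.1162, 0.1414]
orientation: [3.121, 0.356, 0.008]
force: [0.3, 0.7, -0.4]
opening: 0.0295
```

```bash
python3 -c "
from h import *
go([.5145,-.1160,.1],-76.2)
snap('wrist','w8')"
```

```text
t 7.375 pos [ 0.5136 -0.1162  0.1414] F [ 0.28  0.74 -0.44] yaw -77.0 q [-0.32 -0.01  1.8   0.    1.34  1.02]
shift [ 0.0008 -0.0001  0.0414] turn [ 0.0014 -0.0047 -0.0136]
```

View pics/w8.png

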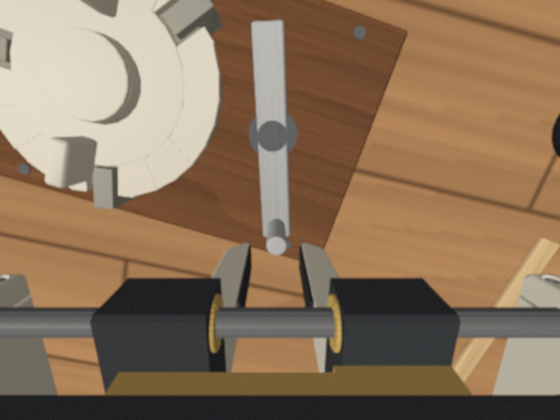

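```bash
python3 -c "
from h import *
f=np.load('pics/w8.npz');s=robot.read_state()
T=np.eye(4);T[:3,:3]=Ro.from_rotvec(s['orientation']).as_matrix();T[:3,3]=s['tool_pos']
print(ray(277,243,f['mtx'],T@f['tool_from_camera'],.115), ray(273,133,f['mtx'],T@f['tool_from_camera'],.085))
go([.5145,-.116,.1],-76.2)"
```

```text
[ 0.51866353 -0.11814354  0.115     ] [ 0.58727114 -0.09957043  0.085     ]
t 7.425 pos [ 0.5146 -0.1166  0.143 ] F [-0.43 -0.42  0.89] yaw -77.0 q [-0.32 -0.01  1.8   0.    1.34  1.02]
shift [-0.0003 -0.0007  0.043 ] turn [ 0.0028 -0.0069 -0.0137]
```

Call:
jog_arm(
  steps=[
    [0.68,0.001,0,0.015,0,0,0.0],
    [0.68,0.001,0,0.03,0,0,0.0],
    [0.68,0.001,0,0.043,0,0,0.0],
    [0.68,0.001,0,0.043,0,0,0],
  ],
)

```text
t: 7.92
tool_pos: [0.5146, -0.116, 0.0981]
orientation: [3.121, 0.356, 0.007]
force: [1.0, 0.3, -0.2]
opening: 0.0294
```

```bash
cat >> h.py <<'E'
def arc(ths,z=.1,piv=(.5845,-.099),r=.070,lead=.0):
    s=robot.read_state();R=Ro.from_rotvec(s['orientation'])
    print('t',s['t'],'pos',s['tool_pos'].round(4),'F',s['force'].round(2),'op',s['opening'])
    for th in ths:
        a=np.radians(th);y=np.array([-np.sin(a),np.cos(a),0]);zz=np.array([0,0,-1.]);T=Ro.from_matrix(np.c_[np.cross(y,zz),y,zz])
        p=np.array([piv[0]+r*np.cos(a),piv[1]+r*np.sin(a),z])+y*lead
        print(th,R.inv().apply(p-s['tool_pos']).round(4),(R.inv()*T).as_rotvec().round(3))
E
python3 -c "
from h import *
arc([194,198,204,210,216,222],lead=.007)"
```

```text
t 7.925 pos [ 0.5146 -0.116   0.0981] F [ 1.04  0.31 -0.2 ] op 0.029400947431055195
194 [ 0.002   0.0074 -0.0019] [ 0.001 -0.004 -0.017]
198 [ 0.0028  0.0123 -0.0019] [ 0.001 -0.004 -0.087]
204 [ 0.0045  0.0194 -0.0019] [ 0.001 -0.004 -0.192]
210 [ 0.007   0.0263 -0.0018] [ 0.002 -0.004 -0.296]
216 [ 0.0102  0.033  -0.0018] [ 0.002 -0.004 -0.401]
222 [ 0.0141  0.0392 -0.0018] [ 0.002 -0.004 -0.506]
```

Call:
jog_arm(
  steps=[
    [0.68,0.002,0.007,0,0,0,-0.02],
    [0.68,0.003,0.012,0,0,0,-0.09],
    [0.68,0.0045,0.019,0,0,0,-0.19],
    [0.68,0.007,0.026,0,0,0,-0.3],
    [0.68,0.01,0.033,0,0,0,-0.4],
  ],
)

```text
t: 8.55
tool_pos: [0.5323, -0.1459, 0.0985]
orientation: [2.986, 0.975, 0.007]
force: [-0.3, 3.0, -0.8]
opening: 0.0296
```

```bash
python3 -c "
from h import *
arc([222,228,234,240,246],lead=.007)
snap('wrist','w9')"
```

```text
t 8.55 pos [ 0.5323 -0.1459  0.0985] F [-0.34  2.99 -0.79] op 0.02964606650417468
222 [ 0.0009  0.0071 -0.0015] [ 0.002 -0.004 -0.102]
228 [ 0.0027  0.0142 -0.0015] [ 0.003 -0.004 -0.206]
234 [ 0.0053  0.0211 -0.0014] [ 0.003 -0.004 -0.311]
240 [ 0.0086  0.0277 -0.0014] [ 0.003 -0.004 -0.416]
246 [ 0.0126  0.0339 -0.0014] [ 0.003 -0.004 -0.52 ]
```

View pics/w9.png

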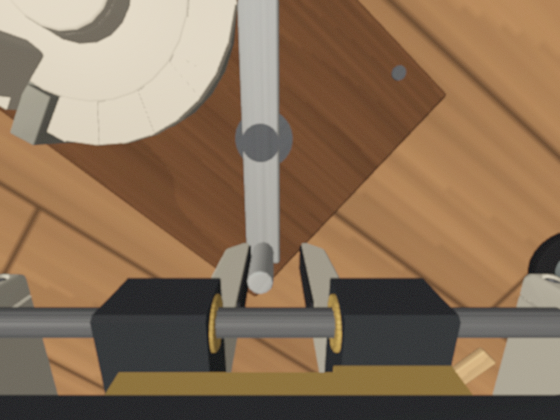

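Call:
jog_arm(
  steps=[
    [0.68,0.001,0.007,0,0,0,-0.1],
    [0.68,0.003,0.014,0,0,0,-0.21],
    [0.68,0.005,0.021,0,0,0,-0.31],
    [0.68,0.0085,0.028,0,0,0,-0.41],
    [0.68,0.0125,0.034,0,0,0,-0.52],
  ],
)

```text
t: 9.22
tool_pos: [0.5629, -0.1665, 0.0988]
orientation: [2.628, 1.718, 0.007]
force: [-2.2, 1.9, 0.0]
opening: 0.0298
```

```bash
python3 -c "
from h import *
arc([250,254,258,262,266],lead=.007)"
```

```text
t 9.225 pos [ 0.5629 -0.1665  0.0988] F [-2.19  1.94  0.02] op 0.029836417739512715
250 [ 0.0011  0.0041 -0.0012] [ 0.004 -0.002 -0.063]
254 [ 0.0021  0.0089 -0.0011] [ 0.004 -0.002 -0.133]
258 [ 0.0034  0.0137 -0.0011] [ 0.004 -0.002 -0.203]
262 [ 0.005   0.0183 -0.0011] [ 0.004 -0.002 -0.273]
266 [ 0.007   0.0228 -0.0011] [ 0.004 -0.002 -0.343]
```

Call:
jog_arm(
  steps=[
    [0.68,0.001,0.004,0,0,0,-0.06],
    [0.68,0.002,0.009,0,0,0,-0.13],
    [0.68,0.0035,0.0135,0,0,0,-0.2],
    [0.68,0.005,0.0175,0,0,0,-0.27],
  ],
)

```text
t: 9.72
tool_pos: [0.5807, -0.1692, 0.0988]
orientation: [2.372, 2.058, 0.005]
force: [-2.1, 2.0, -0.6]
opening: 0.0299
```

```bash
python3 -c "
from h import *
arc([262,264,266,268,270],lead=.007)
snap('wrist','w10');c=snap('top','t10');cv2.imwrite('pics/t10z.png',cv2.resize(c['image'][120:230,210:350,::-1],None,fx=5,fy=5,interpolation=2))"
```

```text
t 9.725 pos [ 0.5807 -0.1692  0.0988] F [-2.08  2.01 -0.57] op 0.029917653594438716
262 [ 0.      0.001  -0.0012] [ 0.003 -0.001 -0.002]
264 [ 0.0003  0.0034 -0.0012] [ 0.003 -0.001 -0.037]
266 [ 0.0007  0.0059 -0.0011] [ 0.003 -0.001 -0.072]
268 [ 0.0011  0.0083 -0.0011] [ 0.003 -0.001 -0.106]
270 [ 0.0017  0.0107 -0.0011] [ 0.003 -0.001 -0.141]
```

View pics/w10.png

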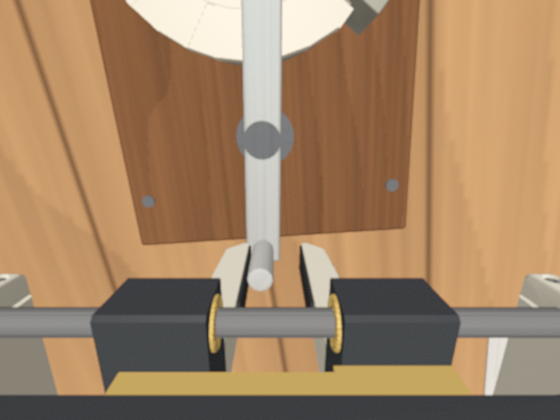

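View pics/t10z.png

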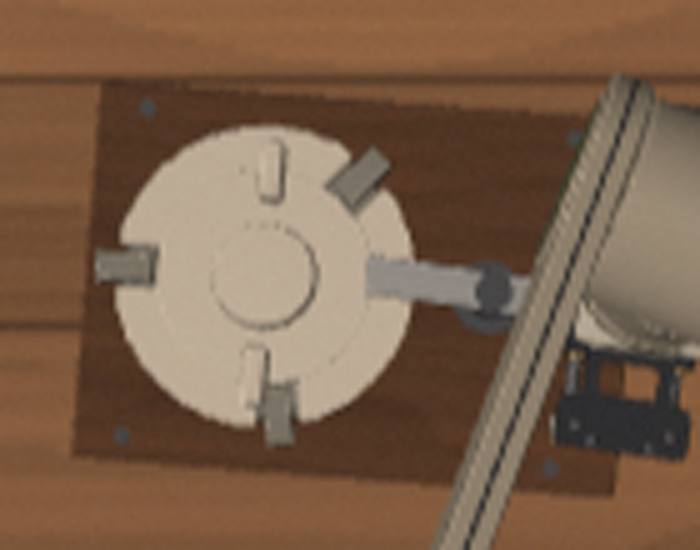

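Call:
jog_arm(
  steps=[
    [0.68,0,0.002,0,0,0,-0.03],
    [0.68,0.0005,0.004,0,0,0,-0.05],
    [0.68,0.001,0.006,0,0,0,-0.07],
  ],
)

```text
t: 10.2
tool_pos: [0.5861, -0.1695, 0.0988]
orientation: [2.299, 2.14, 0.002]
force: [-12.3, -0.1, 5.9]
opening: 0.0301
```

Call:
jog_arm(
  steps=[
    [0.68,0,0.0015,0,0,0,0],
    [0.68,0,0.003,0,0,0,0],
  ],
)

```text
t: 10.45
tool_pos: [0.5864, -0.1695, 0.0987]
orientation: [-2.297, -2.138, 0.004]
force: [-21.0, 2.9, 12.2]
opening: 0.0304
```

Call:
jog_arm(
  steps=[
    [0.68,0,-0.004,0,0,0,0],
    [0.68,0,-0.008,0,0,0,0],
    [0.68,0,-0.008,-0.02,0,0,0],
    [0.68,0,-0.008,-0.07,0,0,0],
    [0.68,0,-0.008,-0.12,0,0,0],
  ],
)

```text
t: 11.08
tool_pos: [0.5792, -0.1691, 0.2215]
orientation: [-2.297, -2.138, 0.003]
force: [0.3, -0.1, 0.2]
opening: 0.0298
```

Call:
jog_arm(
  steps=[
    [0.68,0.0,0.0,-0.03,0,0,0],
    [0.68,-0.04,-0.06,-0.03,0,0,0],
    [0.68,-0.08,-0.12,-0.03,0,0,0],
    [0.68,-0.12,-0.18,-0.03,0,0,0],
    [0.68,-0.12,-0.18,-0.03,0,0,0],
  ],
)

```text
t: 11.7
tool_pos: [0.3894, -0.2774, 0.2543]
orientation: [2.301, 2.138, -0.003]
force: [-0.1, -0.0, 0.0]
opening: 0.0296
```

```bash
python3 -c "
from h import *
c=snap('top','t11');d=snap('scene','s11');
z=lambda a:cv2.resize(a[:,:,::-1],(500,400),interpolation=2)
cv2.imwrite('pics/c11.png',cv2.resize(np.hstack([z(c['image'][125:225,215:340]),z(d['image'][180:330,190:378])]),None,fx=.8,fy=.8))
s=robot.read_state();print(s['t'],s['tool_pos'],s['force'])"
```

```text
11.8 [ 0.38967964 -0.27765585  0.25426282] [ 1.10507115 -0.55860138  0.96914958]
```

View pics/c11.png

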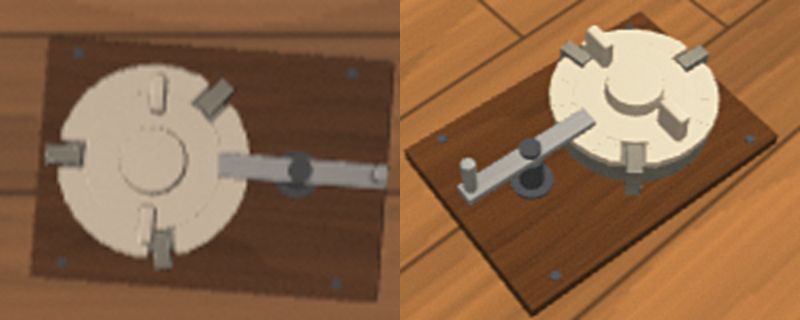

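View pics/s11.png

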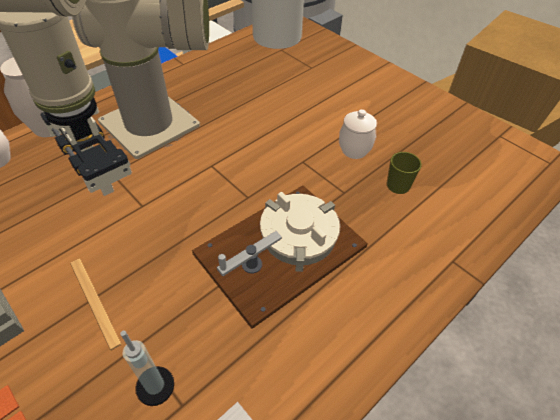

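View pics/t11.png

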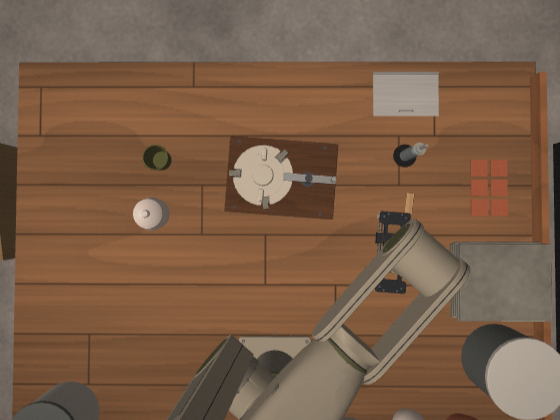

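```bash
python3 -c "
from h import *
f=np.load('pics/t11.npz');K,E=f['mtx'],f['extrinsics']
P=lambda x,y,z:ray(x/3.2+215-.35,y/4/.8+125-.35 if 0 else y/3.2+125-.35,K,E,z)
d=P(379,173,.115)-P(299,170,.085);print(np.degrees(np.arctan2(d[1],d[0])), 'want -94.1')
d=P(219,165,.073)-P(385,177,.073);print(np.degrees(np.arctan2(d[1],d[0])), 'want 85.9')
print(robot.close_job())"
```

```text
-93.92775806909374 want -94.1
85.93183157568018 want 85.9
the job is handed in; nothing more can be done
None
```

I turned the cover about 29° clockwise by pushing both ears at once with the open fingers. It dropped over the three keys. I then swung the clamp round by its pin to its stop, backed the arm clear and handed the job in at about 12 s.

- **Cover:** in the last top and scene pictures all three keys sit in their notches, level with the plate's top. The turning torque had also fallen off when it dropped.
- **Clamp:** the bar's angle measured 85.9° along its edge, against 85.9° wanted. From pivot to pin it measured -93.9°, against -94.1° wanted. The push force rose from about 3 N to about 24 N (mostly sideways) at the stop, and the nose lies over the cover.
- **Bystanders:** the jar, cup and hydrometer look unmoved in the last pictures. So does the stick in the scene view; the arm partly hid it from the top camera.
- **Disagreement:** the wrist camera put the clamp's pin and pivot about 4 mm further in x than the top camera did. I used values in between, and this did not affect the result.

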